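# Push the loaded tray into the corner of the ledge

## Robot

A 6-joint arm with a two-finger parallel gripper is mounted at the origin on the work surface. World frame = base frame: x ahead of the robot, y to its left, z up, the work surface at z = 0. Lengths are in m, angles in rad, forces in N, time in s.
With the tool pointing down it reaches from about 0.35 to 0.85 m from the base axis. Payload 8.1 kg.
Tool frame: the origin (TCP) lies on the front face of the gripper's body, between the roots of the fingers; the fingertips stand r.tcp_to_tips ahead of it and the grasp point (between the pads) lies 65 mm ahead of it (r.tcp_to_tips is the distance from the TCP to the fingertips, in m); z points along the fingers, y is the line along which they close (so a half turn about z gives the same grasp; the last joint's range is limited). The gripper opens to 93 mm and grips with 3 to 60 N. Pads are 15 mm wide; open, the fingers measure 128 mm over their backs; the gripper's body (75 mm by 188 mm) begins 65 mm behind the grasp point.
Start: joints at [1.048, 0.13, 1.488, -0, 1.523, -0.085], TCP at [0.254, 0.543, 0.303] pointing down, gripper open.
Joint ranges: [-2.96, 2.96], [-0.89, 2.26], [0.02, 2.5], [-1.34, 4.48], [0, 2.73], [-2.66, 2.66]. Speed limits (rad/s): [2.39, 2.39, 2.79, 3.14, 3.14, 3.14].

## Interface

Orientations are given as a 3x3 rotation matrix whose columns are the frame's x, y, z axes.
In Python, from plant import r gives the robot as it stands. The module is installed in compiled form; this text tells all that it offers.
- The arm moves only by the shell command python3 -m creep 'ROWS' [OPENING] [FORCE]. ROWS is JSON, a list of rows, each a list of 2 entries, a list of its own where there are three numbers: the shift along the tool's x, y, z in cm, then the turn, a rotation vector about the tool's x, y, z in degrees. In form: [[[tx, ty, tz], [ax, ay, az]], ...]. A call has 1 to 10 rows; each row shifts and turns the commanded pose from where the row before left it, along the tool's axes as they then stand; what a row does not reach is not made up. A row lasts 1/10 s, in which the tool goes at most 50 mm and 8.59 degrees, less where a joint would pass 70% of its speed; a pose out of reach is approached as far as the arm can. A call is refused whole if a number of a shift passes 5 or a number of a turn 8.59, either way. A call with a gripper value outside its range is refused whole. OPENING is the opening, from 0 (shut) to 1 (fully open), set as the call begins (- or left out, the last holds). The fingers move at their own pace and stop on an object; FORCE is the grip in N (left out, the last holds). Time passes only in rows, so rows that do not move let the fingers close. It gives the time, the measured TCP pose, the force, the opening and the grip force at its end, in the units of the state.
- r.sense(): the state, without advancing time (a new reading comes with each control period).
- r.grab_frame(name): name is "scene" or "top"; returns (picture, depth): 480x640x3 uint8, red, green, blue; 480x640 float32, m along the optical axis (not along the pixel's ray), 0 where there is no reading.
- r.calibration(name): a dict with "fovy" (degrees; the focal length in pixels is half the picture's height over the tangent of half this angle, whatever the lens; pixels are square), "cx", "cy" (the principal point, pixels), "T" (4x4, takes a point from camera to world coordinates). Camera axes: x right, y down, z forward; pixel columns grow to the right and rows downward; lengths in m; the calibration is good to about 2 mm. A picture is of the moment at which its call begins. calibration takes no time and is no camera call.
- r.hand_in(): hands the job in; it is judged then, once.
Trained networks look in the newest picture that a camera, given by its name, has taken for a name from the list of things; names that differ only in an ending like _2 or _b are one class to them, and where a whole thing is asked for, a point or a joint stands for the part that bears it (a point fixed in the world has none). Each returns a list of dicts, best first, with "confidence" (0 to 1); they miss things now and then, are a little off and sometimes report something else, mostly with a low value. They report only what shows in the picture. A call takes as long as a camera call.
- r.cut_out(name, camera): "mask" (480x640 bool, what is visible of it) and "extent" ([left, top, right, bottom] in pixels, round what is visible of it).
- r.tip_of(name, camera): "position" ([row, column] in pixels: a listed point, or the origin of a listed thing).
The state is a dict: "time": time; "qpos": joint angles; "qvel": joint speeds; "tau": joint torques, N m; "tool_pos": TCP position; "eef_rot": TCP orientation; "ft_force": force on the tool from outside, world axes, zero at the start; "ft_torque": the same for the moment, N m; "opening": opening from 0.0 (shut) to 1.0 (fully open); "grasp_force": force on a finger pad.
Only numpy, scipy, OpenCV 4.12 (cv2) and the standard library are available. Lean on these libraries where they do the work, as an engineer would, in place of code of your own. Each camera call takes 0.05 s, during which the arm holds its last target. There are 200 camera calls.

## Task

Clear the granite worktop for cooking: push the low plastic tray, with the two jars and the shaker standing in it, along the stone into the inside corner of the raised tiled ledge, so that its long far side is flush against the ledge's long face and its left end is flush against the ledge's short return. Slide it with the fingers and never lift or tip it; do not touch the jars or the shaker and keep them standing in the tray, leave the other things on the worktop and the ledge where they are, and finish with the hand clear.

Things in the scene. Friction and masses are not known exactly. Their poses are not given: they have to be found in the camera images.
- tray: Low open tray of red plastic, loose, 170 mm (x) by 260 mm (y) over the lip, 35 mm high. The lip, 29 to 35 mm up, stands 6 mm out from the sides; floor 4 mm thick. About 0.8 kg loaded. Origin: centre of the underside, at worktop height. x points away from the robot, y left; turned up to 0.36 rad at first. When home its origin is at x -85, y -130 mm in the ledge's frame, axes parallel.
- ledge: Raised L-shaped ledge, fixed and rigid, 76 mm high, dark granite top, cream-tiled faces: a long run at the back (950 mm long, 220 deep) and at its left end a short return (200 mm wide) coming 270 mm towards the robot at a right angle. Origin: the inside corner, at worktop height. x points away from the robot; the run's face is x = 0. y points left; the return's face is y = 0.
- jar_wide: Wide glass jar with a steel lid, 72 mm in diameter, 72 mm high, about 0.22 kg, loose, standing in the tray towards its right end. Upright, origin at the centre of its underside, z up. 
- jar_slim: Slimmer glass jar with a steel lid, 60 mm in diameter, 78 mm high (its top is 82 mm above the worktop), about 0.17 kg, loose, standing in the tray towards its left end. Upright, origin at the centre of its underside, z up. 
- shaker: Steel shaker, 34 mm in diameter, 67 mm high, loose, standing in the tray between the jars. Upright, origin at the centre of its underside, z up. 
- mill: Turned wooden pepper mill, 52 mm in diameter, 152 mm high, standing loose on the worktop near the free end of the return, on its right; leave it. Upright, origin at the centre of its underside, z up. 
- crock: White ceramic crock of wooden and steel utensils, 104 mm in diameter, 130 mm high, the utensils reaching to 310 mm, standing near the long run well to the right of the tray; leave it. Upright, origin at the centre of its underside, z up. 
- oil: Green glass oil bottle, 66 mm in diameter, 230 mm high, standing on the worktop well to the right of the tray, in front of the crock; leave it. Upright, origin at the centre of its underside, z up. 
- mug: White mug, 80 mm in diameter, 90 mm high, standing on top of the return; leave it. Upright, origin at the centre of its underside, z up. 
- timer: White kitchen timer, a flat round 64 mm in diameter, 49 mm high, lying to the right of the tray, nearer to the robot; leave it. Upright, origin at the centre of its underside, z up. 
- saucepan: Steel saucepan, 160 mm in diameter, 85 mm high, with a black handle, standing on the glass hob (6 mm high) on the far right; leave it. Upright, origin at the centre of its underside, z up. 

How it is judged:
At the end, for the whole second after the job is handed in: The tray lies flat and at rest on the worktop with its far long side within 6 mm of the face of the ledge's long run and its left end within 6 mm of the return (measured at the middle of each side), square to them within 0.03 rad; both jars and the shaker stand upright and at rest inside the tray (x of tray in the frame of ledge between -0.091 and -0.082 m and y of tray in the frame of ledge between -0.136 and -0.127 m and angle between the x axis of tray and the x axis of ledge, either way round below 0.03 rad and height (world z) of tray below 0.004 m and linear speed of tray below 0.01 m/s and angle between each of jar_wide, jar_slim, shaker's own z axis and vertical below 0.1 rad and linear speed of each of jar_wide, jar_slim, shaker below 0.02 m/s and height (world z) of each of jar_wide, jar_slim, shaker below 0.009 m and x of jar_wide in the frame of tray between -0.079 and 0.079 m and y of jar_wide in the frame of tray between -0.124 and 0.124 m and x of jar_slim in the frame of tray between -0.079 and 0.079 m and y of jar_slim in the frame of tray between -0.124 and 0.124 m and x of shaker in the frame of tray between -0.079 and 0.079 m and y of shaker in the frame of tray between -0.124 and 0.124 m); the robot touches nothing.
It fails at once if the tray is lifted or tipped up at one side (8 mm or 0.07 rad) (height (world z) of tray above 0.008 m or angle between tray's own z axis and vertical above 0.07 rad).
It fails at once if a jar or the shaker is touched by the robot (contact force between any of the fingers, the arm and jar_wide above 0.5 N or contact force between any of the fingers, the arm and jar_slim above 0.5 N or contact force between any of the fingers, the arm and shaker above 0.5 N).
It fails at once if a jar or the shaker tips over (angle between any of jar_wide, jar_slim, shaker's own z axis and vertical above 0.3 rad).
It fails at once if something else on the worktop or the ledge is shifted by more than 15 mm (distance of any of mill, crock, oil, mug, timer, saucepan from where it was at the start of the episode above 0.015 m).
It also fails if it takes over 48 s, if anything falls off the work surface, if the arm or the gripper's body presses on something with over 40 N, if the wrist force passes 120 N, or if a joint passes its speed limit or range.

## Working session

There is one attempt and no reset: what is moved stays moved. The work goes in short steps, Python scripts to look and compute and a shell command to move; the robot and the scene stay as the last step left them, time stands still between calls to the robot, and variables do not carry over. Pictures are saved under pics/ and viewed, at most 10 in all, crops included, and the job is handed in when it is done.

```bash
mkdir -p pics; cat > h.py <<'E'
import numpy as np, cv2
from plant import r
def look(n):
    im,d=r.grab_frame(n); c=r.calibration(n); return im,d,c
def cloud(d,c):
    f=240/np.tan(np.radians(c["fovy"])/2); v,u=np.mgrid[:480,:640]
    P=np.stack([(u-c["cx"])/f*d,(v-c["cy"])/f*d,d],-1); T=np.array(c["T"])
    return P@T[:3,:3].T+T[:3,3]
E
python3 - <<'E'
from h import *
print(r.tcp_to_tips, r.sense()["time"], np.round(r.sense()["eef_rot"],2).tolist())
for n in("scene","top"):
    im,d,c=look(n); cv2.imwrite(f"pics/{n}0.png",im[:,:,::-1]); P=cloud(d,c); np.save(n,P)
    print(n,c["fovy"],np.round(np.array(c["T"])[:3],2).tolist())
    for k in "tray jar_wide jar_slim shaker mill timer ledge crock mug oil".split():
        q=r.cut_out(k,n)
        if not q: print(k,None);continue
        m=q[0]["mask"]&(d>0); np.save(f"{n}_{k}",q[0]["mask"]); X=P[m]
        print(k,round(q[0]["confidence"],2),q[0]["extent"],np.round(np.percentile(X,[2,50,98],axis=0),3).tolist())
E
```

```text
0.0841 0.0 [[-0.91, 0.42, -0.0], [0.42, 0.91, -0.0], [0.0, -0.0, -1.0]]
scene 44.225321977428294 [[-0.06, 0.83, -0.56, 1.38], [1.0, 0.05, -0.04, -0.08], [-0.0, -0.56, -0.83, 1.25]]
tray 0.7 [390.6, 219.9, 419.2, 255.9] [[0.53, 0.062, 0.009], [0.569, 0.087, 0.068], [0.582, 0.115, 0.086]]
jar_wide 0.68 [324.4, 221.6, 355.0, 260.9] [[0.54, -0.1, 0.005], [0.587, -0.068, 0.068], [0.605, -0.033, 0.081]]
jar_slim 0.6 [388.7, 222.8, 418.8, 256.4] [[0.53, 0.062, 0.011], [0.569, 0.088, 0.067], [0.582, 0.116, 0.086]]
shaker 0.57 [440.7, 184.8, 476.5, 233.3] [[0.452, 0.203, 0.001], [0.479, 0.223, 0.074], [0.491, 0.25, 0.15]]
mill 0.78 [446.6, 183.0, 476.8, 233.9] [[0.456, 0.204, 0.008], [0.479, 0.222, 0.081], [0.491, 0.247, 0.151]]
timer 0.95 [229.3, 193.0, 256.7, 217.7] [[0.424, -0.356, 0.001], [0.464, -0.325, 0.035], [0.485, -0.298, 0.05]]
ledge 0.9 [47.4, 201.6, 608.5, 408.7] [[0.507, -0.626, 0.012], [0.866, -0.016, 0.076], [0.98, 0.466, 0.152]]
crock 0.94 [159.3, 199.9, 237.2, 296.7] [[0.641, -0.424, 0.009], [0.703, -0.385, 0.13], [0.752, -0.299, 0.307]]
mug 0.64 [517.5, 205.3, 571.5, 258.9]
[... 596 characters left out ...]
0.082], [0.572, 0.112, 0.089]]
shaker 0.61 [189.5, 283.5, 216.4, 301.3] [[0.439, 0.201, 0.005], [0.46, 0.215, 0.123], [0.484, 0.246, 0.151]]
mill None
timer 0.75 [370.5, 286.2, 389.1, 303.3] [[0.421, -0.354, 0.028], [0.449, -0.327, 0.038], [0.475, -0.3, 0.054]]
ledge 0.94 [129.5, 127.0, 485.4, 299.3] [[0.473, -0.633, 0.031], [0.819, 0.018, 0.077], [0.962, 0.461, 0.155]]
crock 0.76 [372.9, 174.2, 424.0, 237.6] [[0.638, -0.428, 0.004], [0.693, -0.39, 0.108], [0.751, -0.305, 0.307]]
mug 0.86 [128.7, 241.1, 165.6, 271.4] [[0.53, 0.342, 0.075], [0.571, 0.394, 0.119], [0.607, 0.446, 0.17]]
oil 0.56 [385.0, 236.8, 414.5, 264.9] [[0.546, -0.409, 0.02], [0.568, -0.375, 0.153], [0.605, -0.354, 0.235]]
```

```bash
python3 - <<'E'
from h import *
im=cv2.imread("pics/top0.png")[110:320,110:500]; cv2.imwrite("pics/c1.png",cv2.resize(im,None,fx=2,fy=2,interpolation=2))
P=np.load("top.npy"); m=np.load("top_tray.npy"); L=np.load("top_ledge.npy")
# tray: red pixels in picture
full=cv2.imread("pics/top0.png"); hsv=cv2.cvtColor(full,cv2.COLOR_BGR2HSV)
red=((hsv[...,0]<10)|(hsv[...,0]>170))&(hsv[...,1]>120)&m
z=P[...,2]; X=P[red&(z>.02)&(z<.05)][:,:2]
# rectangle fit of the outer lip, points re-projected at z=.035 by depth
rc=cv2.minAreaRect(X.astype(np.float32)); print("rim",len(X),rc, cv2.boxPoints(rc).round(3).tolist())
print("red all",cv2.minAreaRect(P[red][:,:2].astype(np.float32)))
# ledge top edges
Lm=(z>.066)&(z<.09)&(P[...,1]<.5)
xs=P[...,0];ys=P[...,1]
e=[];
for y in np.arange(-.25,.2,.01):
    s=Lm&(abs(ys-y)<.005)&(xs>.65)&(xs<.9)
    e.append((y,xs[s].min()))
e=np.array(e); p=np.polyfit(e[:,0],e[:,1],1); res=e[:,1]-np.polyval(p,e[:,0]); k=abs(res)<.006; p=np.polyfit(e[k,0],e[k,1],1); print("run x=",p,k.sum(),res.std(),np.degrees(np.arctan(p[0])))
g=[]
for x in np.arange(.5,.7,.01):
    s=Lm&(abs(xs-x)<.005)&(ys>.18)&(ys<.45)
    if s.any(): g.append((x,ys[s].min()))
g=np.array(g); q=np.polyfit(g[:,0],g[:,1],1); res=g[:,1]-np.polyval(q,g[:,0]);print("ret y=",q,res.std(),g.round(3).tolist())
E
```

```text
rim 794 ((0.5732830762863159, 0.011084169149398804), (0.1696615368127823, 0.25961941480636597), 14.274889945983887) [[0.45899999141693115, 0.11599999666213989], [0.5230000019073486, -0.13600000739097595], [0.6880000233650208, -0.09399999678134918], [0.6230000257492065, 0.15800000727176666]]
red all ((0.5013353824615479, -0.00469207763671875), (0.33177611231803894, 0.2637907564640045), 14.008846282958984)
run x= [-0.04984584  0.73451541] 45 0.0005526390629298516 -2.853594364069567
ret y= [0.05036568 0.24063479] 0.00045105978390106555 [[0.5, 0.265], [0.51, 0.266], [0.52, 0.267], [0.53, 0.267], [0.54, 0.268], [0.55, 0.267], [0.56, 0.269], [0.57, 0.27], [0.58, 0.27], [0.59, 0.269], [0.6, 0.271], [0.61, 0.272], [0.62, 0.272], [0.63, 0.273], [0.64, 0.273], [0.65, 0.274], [0.66, 0.273], [0.67, 0.275], [0.68, 0.275], [0.69, 0.275]]
```

View pics/c1.png

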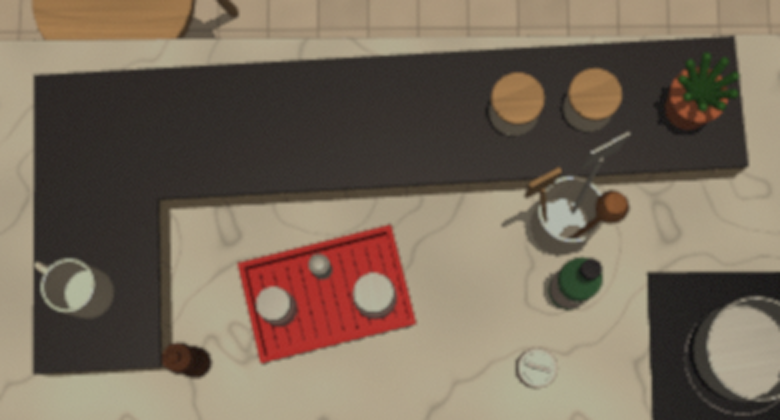

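View pics/scene0.png

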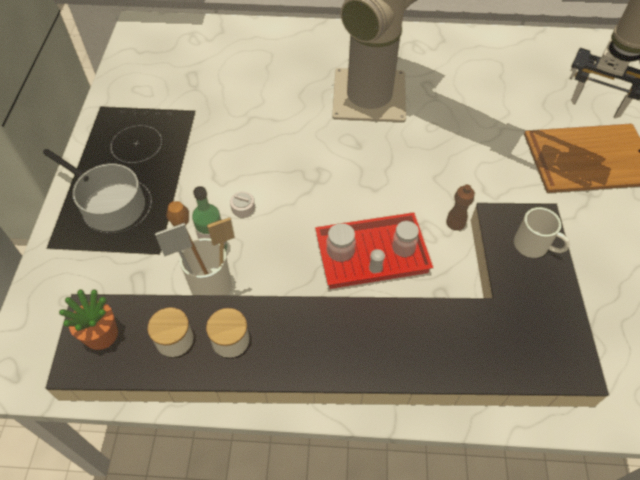

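The tray (picture c1, centre about px 327,295) is turned +14.3°. The ledge corner (px 165,203) is turned 2.9°. The mill (px 187,360) is clear of the straight route to the near side. My plan is to push the tray forward while turning it −11.4°, then push it left from the right end.

```bash
python3 -m creep '[[[-2.95,-3.08,0],[0,0,0]],[[-2.95,-3.08,0],[0,0,0]],[[-2.95,-3.08,0],[0,0,0]],[[-2.95,-3.08,0],[0,0,0]],[[-2.95,-3.08,0],[0,0,0]],[[-2.95,-3.08,0],[0,0,0]],[[-2.95,-3.08,0],[0,0,0]],[[-2.95,-3.08,0],[0,0,0]],[[-2.95,-3.08,0],[0,0,0]],[[-2.95,-3.08,0],[0,0,0]]]' 1
python3 -m creep '[[[-2.95,-3.08,0],[0,0,0]],[[-2.95,-3.08,0],[0,0,0]],[[-2.95,-3.08,0],[0,0,0]],[[-2.95,-3.08,0],[0,0,0]],[[0,0,0],[0,0,-7.8]],[[0,0,0],[0,0,-7.8]],[[0,0,0],[0,0,-7.8]],[[0,0,0],[0,0,-7.8]],[[0,0,0],[0,0,-7.8]],[[0,0,0],[0,0,0]]]' 1
python3 -c "
from h import *
s=r.sense();print(np.round(s['qpos'],2),np.round(s['tool_pos'],4),np.round(s['eef_rot'],3).tolist())"
```

```text
time: 2.1
tool_pos: [0.3912, 0.1378, 0.303]
eef_rot: [[-0.906, 0.424, 0.001], [0.424, 0.906, 0.0], [-0.001, 0.001, -1.0]]
ft_force: [1.0, -0.7, -0.7]
opening: 0.998
grasp_force: 0.0
time: 3.1
tool_pos: [0.4456, -0.0223, 0.3028]
eef_rot: [[-0.97, -0.243, 0.0], [-0.243, 0.97, -0.0], [-0.0, -0.0, -1.0]]
ft_force: [0.0, 0.1, -1.1]
opening: 1.0
grasp_force: 0.0
[-0.16 -0.3   1.89 -0.    1.55 -1.98] [ 0.4456 -0.0223  0.3028] [[-0.97, -0.243, 0.0], [-0.243, 0.97, -0.0], [-0.0, -0.0, -1.0]]
```

```bash
python3 -m creep '[[[0,0,4.05],[0,0,0]],[[0,0,4.05],[0,0,0]],[[0,0,4.05],[0,0,0]],[[0,0,4.05],[0,0,0]],[[0,0,3.05],[0,0,0]],[[0,0,1],[0,0,0]],[[0,0,0],[0,0,0]]]' 1
python3 -m creep '[[[-1,0,0],[0,0,0]],[[-1,0,0],[0,0,0]],[[-0.8,0,0],[0,0,0]],[[-0.4,0,0],[0,0,0]],[[-0.3,0,0],[0,0,0]],[[-0.3,0,0],[0,0,0]],[[-0.3,0,0],[0,0,0]],[[-0.3,0,0],[0,0,0]],[[-0.3,0,0],[0,0,0]]]' 1
```

```text
time: 3.8
tool_pos: [0.4446, -0.022, 0.0991]
eef_rot: [[-0.971, -0.238, -0.003], [-0.238, 0.971, 0.0], [0.003, 0.001, -1.0]]
ft_force: [-0.6, 0.7, 0.9]
opening: 0.997
grasp_force: 0.0
time: 4.7
tool_pos: [0.4901, -0.011, 0.0998]
eef_rot: [[-0.971, -0.24, -0.003], [-0.24, 0.971, -0.0], [0.003, 0.0, -1.0]]
ft_force: [-5.9, -2.4, 4.7]
opening: 1.004
grasp_force: 3.2
```

```bash
python3 -m creep '[[[-0.4,0,0],[0,0,1.15]],[[-0.4,0,0],[0,0,1.15]],[[-0.4,0,0],[0,0,1.15]],[[-0.4,0,0],[0,0,1.15]],[[-0.4,0,0],[0,0,1.15]],[[-0.4,0,0],[0,0,1.15]],[[-0.4,0,0],[0,0,1.15]],[[-0.4,0,0],[0,0,1.15]],[[-0.4,0,0],[0,0,1.15]],[[-0.4,0,0],[0,0,1.1]]]' 1
cat > m.py <<'E'
from h import *
import sys
im,d,c=look("top"); cv2.imwrite(f"pics/{sys.argv[1]}.png",cv2.resize(im[110:320,110:500],None,fx=2,fy=2)[:,:,::-1]); P=cloud(d,c)
hsv=cv2.cvtColor(im,cv2.COLOR_RGB2HSV); z=P[...,2]
red=((hsv[...,0]<10)|(hsv[...,0]>170))&(hsv[...,1]>120)&(z>.02)&(z<.05)&(abs(P[...,1])<.3)&(P[...,0]>.4)&(P[...,0]<.76)
C=np.array([.7207,.2769]);a=np.arctan(.0501);R=np.array([[np.cos(a),-np.sin(a)],[np.sin(a),np.cos(a)]])
X=((P[red][:,:2]-C)@R)
print("ledge-frame tray rim",cv2.minAreaRect(X.astype(np.float32)),np.percentile(X,[1,99],axis=0).round(3).tolist())
s=r.sense();print("tool in ledge",((s["tool_pos"][:2]-C)@R).round(4),"z",s["tool_pos"][2].round(4),"yaw y-axis in ledge",np.degrees(np.arctan2(s["eef_rot"][1][1],s["eef_rot"][0][1])-a).round(2),"t",s["time"],np.round(s["ft_force"],1))
E
python3 m.py a1
```

```text
time: 5.7
tool_pos: [0.5296, -0.0045, 0.0996]
eef_rot: [[-0.999, -0.043, -0.003], [-0.043, 0.999, 0.001], [0.003, 0.001, -1.0]]
ft_force: [-5.2, 1.3, 2.7]
opening: 1.0
grasp_force: 2.6
ledge-frame tray rim ((-0.121392160654068, -0.21477968990802765), (0.21383771300315857, 0.3890068233013153), 15.037210464477539) [[-0.261, -0.396], [-0.02, -0.059]]
tool in ledge [-0.2043 -0.2715] z 0.0998 yaw y-axis in ledge 89.5 t 5.75 [-2.8  2.1 -0.6]
```

View pics/a1.png

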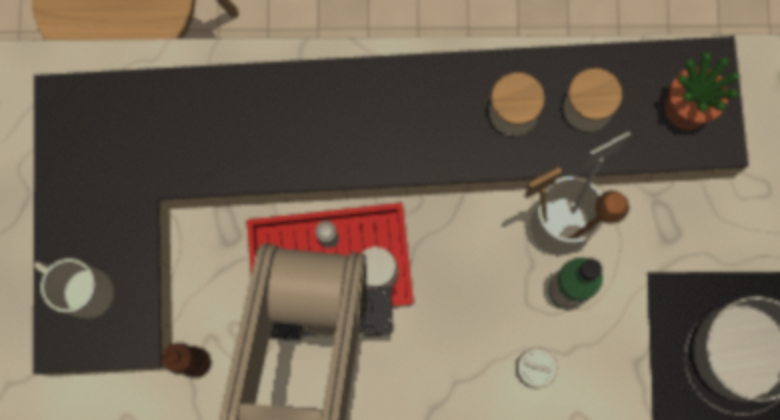

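The tray (px 250-410, 205-300) is nearly parallel to the run, with a gap of about 20 mm. The hand is clear of the jars. I'll keep pushing.

```bash
python3 -m creep '[[[-0.4,0,0],[0,0,-0.5]],[[-0.4,0,0],[0,0,0]],[[-0.4,0,0],[0,0,0]],[[-0.3,0,0],[0,0,0]],[[-0.3,0,0],[0,0,0]],[[0,0,0],[0,0,0]]]' 1; python3 m.py a2
```

```text
time: 6.35
tool_pos: [0.5491, -0.004, 0.1003]
eef_rot: [[-0.999, -0.052, 0.001], [-0.052, 0.999, -0.0], [-0.001, -0.0, -1.0]]
ft_force: [-1.2, -0.7, -1.0]
opening: 1.0
grasp_force: 0.7
ledge-frame tray rim ((-0.10228872299194336, -0.22042369842529297), (0.21291711926460266, 0.38439562916755676), 11.88325023651123) [[-0.175, -0.399], [-0.007, -0.142]]
tool in ledge [-0.1854 -0.272 ] z 0.1004 yaw y-axis in ledge 90.09 t 6.4 [-1.  -0.4  0.5]
```

```bash
python3 -m creep '[[[-0.25,0,0],[0,0,0]],[[-0.2,0,0],[0,0,0]],[[-0.2,0,0],[0,0,0]],[[0,0,0],[0,0,0]]]'; python3 -m creep '[[[-0.2,0,0],[0,0,0]],[[-0.2,0,0],[0,0,0]],[[0,0,0],[0,0,0]]]';  python3 m.py a3
```

```text
time: 6.8
tool_pos: [0.5555, -0.0037, 0.1004]
eef_rot: [[-0.999, -0.052, 0.0], [-0.052, 0.999, -0.0], [-0.0, -0.0, -1.0]]
ft_force: [-2.9, -0.4, 0.2]
opening: 1.002
grasp_force: 1.4
time: 7.1
tool_pos: [0.5575, -0.0034, 0.1001]
eef_rot: [[-0.999, -0.052, -0.005], [-0.052, 0.999, -0.0], [0.005, 0.0, -1.0]]
ft_force: [-15.4, -1.8, 11.3]
opening: 0.997
grasp_force: 7.4
ledge-frame tray rim ((-0.13620734214782715, -0.22620700299739838), (0.3495025336742401, 0.2778628468513489), 89.910400390625) [[-0.246, -0.399], [0.002, -0.058]]
tool in ledge [-0.177  -0.2718] z 0.1001 yaw y-axis in ledge 90.09 t 7.15 [-14.7  -0.4  10.6]
```

Flush against the long run. Now I'll back off, rise, turn 90° and go to the right end.

```bash
python3 -m creep '[[[1,0,0],[0,0,0]],[[1.5,0,0],[0,0,0]],[[0,0,4],[0,0,0]]]' >/dev/null --help 2>/dev/null; python3 -c "
from h import *
s=r.sense();print(s['time'],s['tool_pos'])"
```

```text
7.15 [ 0.55752754 -0.00344166  0.10010258]
```

That call was malformed and would have moved the hand down. It was refused, so nothing moved. Here is the correct one, with up as −z.

```bash
python3 -m creep '[[[0.8,0,0],[0,0,0]],[[1.2,0,0],[0,0,0]],[[0.6,0,0],[0,0,0]],[[0,0,-3],[0,0,0]],[[0,0,-4],[0,0,0]],[[0,0,-4],[0,0,0]],[[0,0,-1.5],[0,0,0]]]'
python3 -m creep '[[[0,0,0],[0,0,8.2]],[[0,0,0],[0,0,8.2]],[[0,0,0],[0,0,8.2]],[[0,0,0],[0,0,8.2]],[[0,0,0],[0,0,8.2]],[[0,0,0],[0,0,8.2]],[[0,0,0],[0,0,8.2]],[[0,0,0],[0,0,8.2]],[[0,0,0],[0,0,8.2]],[[0,0,0],[0,0,8.2]]]'
python3 -m creep '[[[0,0,0],[0,0,8.0]],[[-3.5,0,0],[0,0,0]],[[-4.5,0,0],[0,0,0]],[[-4.5,0,0],[0,0,0]],[[-4.5,0,0],[0,0,0]],[[-1,3,0],[0,0,0]],[[0,4,0],[0,0,0]],[[0,4,0],[0,0,0]],[[0,0,0],[0,0,0]]]'
sed -i 's/abs(P\[...,1\])<.3/abs(P[...,1])<.22/' m.py; python3 m.py a4
```

```text
time: 7.85
tool_pos: [0.5355, -0.0049, 0.2306]
eef_rot: [[-0.999, -0.052, 0.008], [-0.052, 0.999, -0.001], [-0.008, -0.001, -1.0]]
ft_force: [0.5, -0.1, -0.1]
opening: 1.003
grasp_force: 0.0
time: 8.85
tool_pos: [0.5332, -0.0047, 0.2247]
eef_rot: [[-0.184, 0.983, 0.0], [0.983, 0.184, 0.0], [-0.0, 0.0, -1.0]]
ft_force: [-0.8, 0.3, 0.0]
opening: 1.0
grasp_force: 0.0
time: 9.75
tool_pos: [0.6551, -0.1784, 0.222]
eef_rot: [[-0.052, 0.999, -0.001], [0.999, 0.052, 0.001], [0.001, -0.001, -1.0]]
ft_force: [-0.1, 0.6, -0.7]
opening: 1.003
grasp_force: 0.0
ledge-frame tray rim ((-0.13751016557216644, -0.2254253625869751), (0.28004249930381775, 0.3516151010990143), 0.036090508103370667) [[-0.168, -0.399], [0.002, -0.142]]
tool in ledge [-0.09   -0.4514] z 0.2226 yaw y-axis in ledge 0.15 t 9.8 [-0.3  0.1 -1. ]
```

View pics/a4.png

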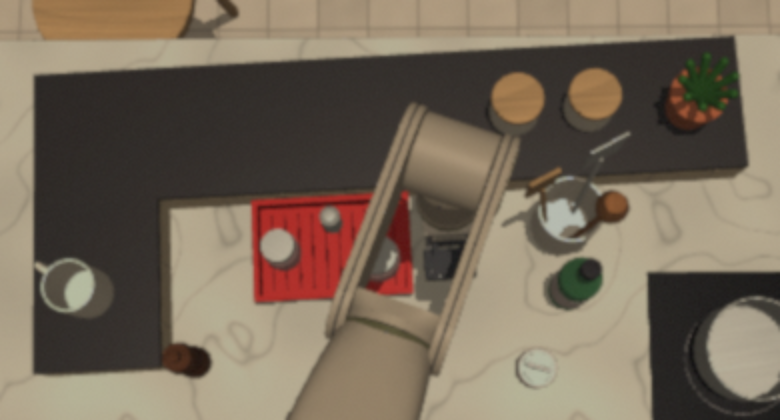

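The tray is flush along the run (px 253-410, top edge at 197) with the jars and shaker standing. The hand is just right of its end, so I'll descend and push left.

```bash
python3 -m creep '[[[0,0,3],[0,0,0]],[[0,0,4],[0,0,0]],[[0,0,4],[0,0,0]],[[0,0,1.2],[0,0,0]],[[0,0,0],[0,0,0]],[[1,0,0],[0,0,-0.15]],[[1.2,0,0],[0,0,0]],[[0.8,0,0],[0,0,0]],[[0.4,0,0],[0,0,0]],[[0.4,0,0],[0,0,0]]]'
python3 -m creep '[[[0.3,0,0],[0,0,0]],[[0.3,0,0],[0,0,0]],[[0.4,0,0],[0,0,0]],[[0.4,0,0],[0,0,0]],[[0.4,0,0],[0,0,0]],[[0.4,0,0],[0,0,0]],[[0.4,0,0],[0,0,0]],[[0.4,0,0],[0,0,0]],[[0.4,0,0],[0,0,0]],[[0.4,0,0],[0,0,0]]]'; python3 m.py a5
```

```text
time: 10.8
tool_pos: [0.6507, -0.1401, 0.1042]
eef_rot: [[-0.055, 0.998, 0.001], [0.998, 0.055, -0.0], [-0.001, 0.001, -1.0]]
ft_force: [0.5, -0.2, -0.8]
opening: 1.002
grasp_force: 0.0
time: 11.8
tool_pos: [0.6482, -0.1026, 0.1033]
eef_rot: [[-0.054, 0.999, 0.0], [0.999, 0.054, -0.0], [-0.0, 0.0, -1.0]]
ft_force: [0.9, -3.4, 0.7]
opening: 1.002
grasp_force: 2.0
ledge-frame tray rim ((-0.10938052088022232, -0.15498118102550507), (0.23929744958877563, 0.31323909759521484), 21.263164520263672) [[-0.172, -0.334], [0.002, -0.105]]
tool in ledge [-0.0913 -0.3747] z 0.1033 yaw y-axis in ledge 0.27 t 11.85 [ 0.3 -1.8 -0.3]
```

```bash
python3 -m creep '[[[0.45,0,0],[0,0,0.2]],[[0.45,0,0],[0,0,0]],[[0.45,0,0],[0,0,0]],[[0.45,0,0],[0,0,0]],[[0.45,0,0],[0,0,0]],[[0.45,0,0],[0,0,0]],[[0.45,0,0],[0,0,0]],[[0.45,0,0],[0,0,0]],[[0.45,0,0],[0,0,0]],[[0.45,0,0],[0,0,0]]]'
python3 -m creep '[[[0.45,0,0],[0,0,0]],[[0.45,0,0],[0,0,0]],[[0.45,0,0],[0,0,0]],[[0.45,0,0],[0,0,0]],[[0.45,0,0],[0,0,0]],[[0.45,0,0],[0,0,0]],[[0.45,0,0],[0,0,0]],[[0.4,0,0],[0,0,0]],[[0.4,0,0],[0,0,0]],[[0.3,0,0],[0,0,0]]]'; python3 m.py a6
```

```text
time: 12.85
tool_pos: [0.6459, -0.0576, 0.1033]
eef_rot: [[-0.051, 0.999, 0.0], [0.999, 0.051, -0.0], [-0.0, 0.0, -1.0]]
ft_force: [0.1, -4.2, 0.3]
opening: 1.001
grasp_force: 2.1
time: 13.85
tool_pos: [0.6438, -0.0152, 0.1033]
eef_rot: [[-0.051, 0.999, 0.0], [0.999, 0.051, 0.0], [0.0, 0.0, -1.0]]
ft_force: [1.0, -5.4, 1.5]
opening: 1.004
grasp_force: 2.3
ledge-frame tray rim ((-0.11844217032194138, -0.08924832940101624), (0.2379225343465805, 0.22405996918678284), 29.947612762451172) [[-0.265, -0.24], [0.002, -0.051]]
tool in ledge [-0.0914 -0.2874] z 0.1032 yaw y-axis in ledge 0.06 t 13.9 [ 0.5 -2.4  0.9]
```

View pics/a6.png

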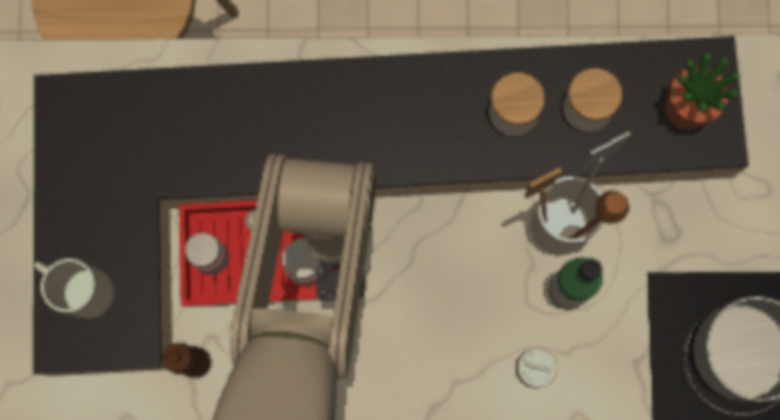

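About 18 mm is left before the return (tray's left edge px 181, face px 170).

```bash
python3 -m creep '[[[0.35,0,0],[0,0,0]],[[0.35,0,0],[0,0,0]],[[0.3,0,0],[0,0,0]],[[0.3,0,0],[0,0,0]],[[0.2,0,0],[0,0,0]],[[0.2,0,0],[0,0,0]],[[0,0,0],[0,0,0]]]'
python3 -m creep '[[[0.2,0,0],[0,0,0]],[[0.2,0,0],[0,0,0]],[[0,0,0],[0,0,0]]]'; python3 m.py a7
```

```text
time: 14.6
tool_pos: [0.6429, 0.0019, 0.1032]
eef_rot: [[-0.051, 0.999, -0.0], [0.999, 0.051, 0.0], [0.0, -0.0, -1.0]]
ft_force: [0.5, -2.0, 1.1]
opening: 0.997
grasp_force: 1.3
time: 14.9
tool_pos: [0.6427, 0.0058, 0.1033]
eef_rot: [[-0.051, 0.999, 0.0], [0.999, 0.051, 0.0], [0.0, 0.0, -1.0]]
ft_force: [-0.3, -3.5, 1.2]
opening: 0.999
grasp_force: 1.6
ledge-frame tray rim ((-0.13906769454479218, -0.1511775255203247), (0.19925720989704132, 0.28007978200912476), 87.29499053955078) [[-0.265, -0.22], [0.002, -0.052]]
tool in ledge [-0.0915 -0.2669] z 0.1032 yaw y-axis in ledge 0.05 t 14.95 [ 0.6 -2.6  0.2]
```

```bash
python3 -m creep '[[[0.2,0,0],[0,0,0]],[[0.15,0,0],[0,0,0]],[[0,0,0],[0,0,0]]]'
python3 -m creep '[[[0.15,0,0],[0,0,0]],[[0.1,0,0],[0,0,0]],[[0,0,0],[0,0,0]]]'
```

```text
time: 15.25
tool_pos: [0.6426, 0.0077, 0.1033]
eef_rot: [[-0.051, 0.999, 0.0], [0.999, 0.051, -0.002], [-0.002, 0.0, -1.0]]
ft_force: [1.2, -9.8, 0.7]
opening: 0.997
grasp_force: 5.0
time: 15.55
tool_pos: [0.6425, 0.0081, 0.1033]
eef_rot: [[-0.05, 0.999, 0.0], [0.999, 0.05, -0.005], [-0.005, -0.0, -1.0]]
ft_force: [1.0, -19.8, 0.9]
opening: 1.002
grasp_force: 9.7
```

The force is up to 20 N, so the tray is seated against the return. I'll retract and look.

```bash
python3 -m creep '[[[-0.5,0,0],[0,0,0]],[[-1,0,0],[0,0,0]],[[-1.5,0,0],[0,0,0]],[[0,0,-3],[0,0,0]],[[0,0,-4],[0,0,0]],[[0,0,-4],[0,0,0]],[[-4,-2,0],[0,0,0]],[[-4,-2,0],[0,0,0]],[[-4,-2,0],[0,0,0]],[[0,-4,0],[0,0,0]]]'
python3 -m creep '[[[0,-4,0],[0,0,0]],[[0,-4,0],[0,0,0]],[[0,-3,0],[0,0,0]],[[0,0,0],[0,0,0]]]'
python3 m.py a8
python3 - <<'E'
from h import *
C=np.array([.7207,.2769]);a=np.arctan(.0501);R=np.array([[np.cos(a),-np.sin(a)],[np.sin(a),np.cos(a)]])
im,d,c=look("top");P=cloud(d,c);z=P[...,2];hsv=cv2.cvtColor(im,cv2.COLOR_RGB2HSV)
Q=(P[...,:2]-C)@R
red=((hsv[...,0]<10)|(hsv[...,0]>170))&(hsv[...,1]>120)&(z>.0)&(z<.05)&(Q[...,0]>-.2)&(Q[...,0]<.02)&(Q[...,1]>-.3)&(Q[...,1]<.02)
rim=red&(z>.025)
print(cv2.minAreaRect(Q[rim].astype(np.float32)))
# near and right edges, line fits
for ax,lo in((0,np.arange(-.24,-.02,.015)),(1,np.arange(-.15,-.02,.012))):
    e=[(t,Q[...,ax][rim&(abs(Q[...,1-ax]-t)<.006)].min(),Q[...,ax][red&(abs(Q[...,1-ax]-t)<.006)].max()) for t in lo]
    e=np.array(e);print(ax,np.median(e,axis=0).round(4),np.polyfit(e[:,0],e[:,1],1).round(4),np.polyfit(e[:,0],e[:,2],1).round(4))
cv2.imwrite("pics/z.png",cv2.resize(im[190:300,170:330],None,fx=4.5,fy=4.5,interpolation=2)[:,:,::-1])
for k in ("jar_wide","jar_slim","shaker","mill"):
    for q in r.cut_out(k,"top")[:1]:
        X=P[q["mask"]];print(k,round(q["confidence"],2),np.percentile(X,[2,50,98],axis=0).round(3).tolist())
E
```

```text
time: 16.55
tool_pos: [0.55, -0.1479, 0.2131]
eef_rot: [[-0.048, 0.999, 0.001], [0.999, 0.048, -0.001], [-0.001, 0.001, -1.0]]
ft_force: [-0.6, -0.0, 0.7]
opening: 1.002
grasp_force: 0.0
time: 16.95
tool_pos: [0.4372, -0.1493, 0.2124]
eef_rot: [[-0.05, 0.999, -0.002], [0.999, 0.05, 0.001], [0.001, -0.002, -1.0]]
ft_force: [1.3, -0.7, 0.1]
opening: 1.003
grasp_force: 0.0
ledge-frame tray rim ((-0.13798914849758148, -0.1538587212562561), (0.20730382204055786, 0.28222334384918213), 89.36038208007812) [[-0.247, -0.257], [0.002, -0.054]]
tool in ledge [-0.3025 -0.4117] z 0.2132 yaw y-axis in ledge -0.03 t 17.0 [ 0.1 -0.3  0.1]
((-0.0831751897931099, -0.12770648300647736), (0.2608432173728943, 0.17192064225673676), 89.9023666381836)
0 [-0.135  -0.1678  0.0017] [ 0.0036 -0.1673] [0.0017 0.002 ]
1 [-0.09   -0.2571  0.0018] [-0.0012 -0.2568] [-0.0047  0.0014]
jar_wide 0.5 [[0.546, -0.414, 0.019], [0.568, -0.375, 0.152], [0.607, -0.354, 0.234]]
jar_slim 0.92 [[0.607, 0.195, 0.012], [0.631, 0.217, 0.08], [0.66, 0.248, 0.09]]
shaker 0.33 [[0.371, -0.832, 0.007], [0.469, -0.689, 0.018], [0.55, -0.586, 0.097]]
mill 0.8 [[0.442, 0.201, 0.026], [0.461, 0.213, 0.125], [0.484, 0.239, 0.153]]
```

View pics/z.png

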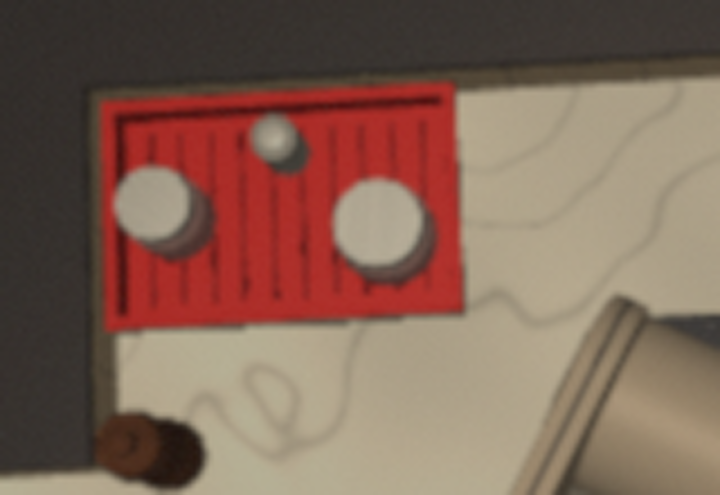

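The tray sits flush and square in the corner (px 103-462, 85-328). Both jars and the shaker are upright, the mill hasn't moved and the hand is clear.

```bash
python3 -c "
from plant import r
print(r.hand_in())"
```

```text
the job is handed in; nothing more can be done
None
```

I pushed the tray into the ledge's inside corner and handed the job in at about 17 s; the last camera check showed it flush and square on both faces, both jars and the shaker standing, and the hand clear, but hand-in returned no verdict.

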